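# Slide the foot file into the drying rack up to its line and start the fan

## Task

Slide the foot file's blade straight into the empty middle slot of the bamboo rack, from the open front, until the blue line on the blade is level with the rack's front face, and leave it resting there. Then flip the toggle on the small white panel fully over to its far side to start the drying fan. Leave everything else where it stands.

Things in the scene. Friction and masses are not known exactly. Their poses are not given: they have to be found in the camera images.
- file: Foot file standing on its edge on the table, 195 mm long. Orange handle 85 long (x) x 26 wide (y) x 34 high (z), flat underneath; flat steel-grey blade 110 long x 5 thick (y) x 22 high, pointing to +x from the handle's end, its underside 6 above the table and its top at 28. 120 g. Origin: under the middle of the handle, at table height; x along the blade towards its tip, z up.
- file_line (a point): Middle of the blue line (6 mm wide band round the blade), 70.5 mm ahead (+x) of the handle's middle, 28 mm from the handle's end and 82 mm from the blade tip; 17 mm above the table.
- file_tip (a point): Tip of the blade, 152.5 mm ahead (+x) of the handle's middle, 17 mm above the table.
- rack: Fixed bamboo rack. Origin: on the table, middle of its front face, which looks to -x; x runs into the rack, z up. Four slats 46 high, 110 deep leave three slots; the outer ones hold a green (+y) and a white (-y) comb, tops at 64. Cross bars over the slots at x 4-26 and 84-106, top at 54. Behind: white fan module x 111-139, top at 66, then a tray x 140-240, 170 wide, with tin and jar.
- slot_mouth (a point): Centre of the empty middle slot's mouth in the rack's front face, 17 mm above the table; axes as the rack's: x into the slot. The slot is 11 mm wide (y) between 14 mm thick slats, 110 deep, open at the front from the table up to 46 mm; next slots 25 mm to either side.
- toggle (a joint): Toggle lever on the white panel: 0 = off, leaning to the near side (-x of the panel); 1.0 rad = fully over to the far side (+x of the panel). Stays where it is left.
- toggle_base: The fixed white panel carrying the toggle, 70 x 50 x 25 high, lever pivot 22 mm above the table over its centre. Origin: centre of its underside on the table; the lever swings in its x-z plane, towards its +x to switch on.
- toggle_tip (a point): End of the toggle lever: centre of its 26 mm grey ball, 60 mm from the pivot; about 75 mm above the table at either end of the swing, 82 mm upright.
- tin: Silver aluminium tin, 60 diameter x 55 high, on the rack's tray. Origin: centre of its underside.
- jar: Frosted glass jar with metal lid, 60 diameter x 75 high, on the rack's tray. Origin: centre of its underside.
- inhaler: Blue plastic inhaler, about 62 x 28 x 78 high. Origin: under its upright part.
- brush: Green nail brush, 90 x 40 x 51 high. Origin: centre of its underside.
- tumbler: White ceramic tumbler, 72 diameter x 95 high. Origin: centre of its underside.
- pump: Amber pump bottle with black pump head, 62 diameter x 130 high. Origin: centre of its underside.
There are look-alikes about, which are no part of the job. Of the things that look like the file, take the one that is farthest to the robot's right at the start.

How it is judged:
On the way, in this order (a step that is already met when the one before it is completed fails the run):
1. the blade is in the middle slot with the blue line level with the front face (x of file_line in the frame of slot_mouth between -0.008 and 0.008 m and y of file_line in the frame of slot_mouth between -0.006 and 0.006 m and y of file_tip in the frame of slot_mouth between -0.006 and 0.006 m and z of file_line in the frame of slot_mouth between -0.008 and 0.008 m and angle between the x axis of file and the x axis of rack, either way round below 0.12 rad), for 0.2 s.
2. the toggle is flipped to the far side (value of joint toggle above 0.85 rad), for 0.2 s.
At the end, for the whole second after the job is handed in: The blade is in the middle slot, in line with it (within 0.12 rad), its blue line within 8 mm of the rack's front face and its line and tip within 6 mm of the slot's middle plane; the file rests level on the table (height within 8 mm, tilt under 0.1 rad), still; the toggle is beyond 0.85 rad (all of step 1 and value of joint toggle above 0.85 rad and linear speed of file below 0.02 m/s and angle between file's own z axis and vertical below 0.1 rad); the robot touches nothing.
It fails at once if a bystander is shifted by more than 30 mm (distance of any of tin, jar, inhaler, brush, tumbler, pump from where it was at the start of the episode above 0.03 m).
It also fails if it takes over 61 s, if anything falls off the work surface, if the arm or the gripper's body presses on something with over 40 N, if the wrist force passes 120 N, or if a joint passes its speed limit or range.

## Robot

A 6-joint arm with a two-finger parallel gripper is mounted at the origin on the work surface. World frame = base frame: x ahead of the robot, y to its left, z up, the work surface at z = 0. Lengths are in m, angles in rad, forces in N, time in s.
With the tool pointing down it reaches from about 0.35 to 0.775 m from the base axis. Payload 5.5 kg.
Tool frame: the origin (TCP) lies midway between the tips of the shut fingers; the grasp point (between the pads) lies 19 mm behind it; z points along the fingers, x is the direction in which the jaws open and shut, and the axes are right-handed (so a half turn about z gives the same grasp; the last joint's range is limited). The gripper opens to 85 mm and grips with 20 to 120 N. Pads are 22 mm wide; open, the fingers measure 114 mm over their backs; the gripper's body (76 mm by 85 mm) begins 54 mm behind the grasp point. The pads swing forward as they close: fully open they stand 13 mm farther back than shut.
Start: joints at [-1.418, 0.313, 0.046, 1.304, 0, 1.431], TCP at [0.166, -0.551, 0.231] pointing down, gripper open.
Joint ranges: [-2.76, 2.76], [-0.86, 1.69], [-1.03, 1.26], [-2.2, 2.34], [-1.47, 1.5], [-3.14, 3.14]. Speed limits (rad/s): [2.57, 2.57, 3.14, 3.14, 3.14, 3.14].

## Interface

Orientations are given as a unit quaternion [w, x, y, z].
In Python, from workcell import env gives the robot as it stands.
- The arm moves only by the tool servo_tool, never from a script. Its argument "targets" is a list of rows, each an object with "xyz": the shift along the tool's x, y, z in m, a list of three; "twist": the turn, a rotation vector about the tool's x, y, z in rad, a list of three; "jaw": the opening, from 0 (shut) to 1 (fully open). A call has 1 to 12 rows; each row is the pose to reach, as a shift and turn from the pose commanded when the call began, along the tool's axes at that moment; what a row does not reach only later rows make up. A row lasts 1/12 s, in which the tool goes at most 41.7 mm and 7.16 degrees, less where a joint would pass 70% of its speed; a pose out of reach is approached as far as the arm can. A call with a gripper value outside its range is refused whole. The fingers move at their own pace and stop on an object; "squeeze" is the grip in N (left out, the last holds). Time passes only in rows, so rows that repeat a pose let the fingers close. It gives the time, the measured TCP pose, the force and the opening at its end, in the units of the state.
- env.get_state(): the state, without advancing time (a new reading comes with each control period).
- env.read_camera(name): name is "scene" or "top"; returns a dict with "color" (384x512x3 uint8, red, green, blue), "depth" (384x512 float32, m along the optical axis (not along the pixel's ray), 0 where there is no reading), "fx", "fy", "cx", "cy" (pixels), "eye" and "attitude" of the camera in the world. Camera axes: x right, y down, z forward; pixel columns grow to the right and rows downward; lengths in m; the calibration is good to about 2 mm. A picture is of the moment at which its call begins.
- env.hand_in(): hands the job in, once; it reports no verdict.
The state is a dict: "clock": time; "joint_pos": joint angles; "qvel": joint speeds; "tau": joint torques, N m; "tcp_pos": TCP position; "orientation": TCP orientation; "wrist_force": force on the tool from outside, world axes, zero at the start; "ft_torque": the same for the moment, N m; "finger_gap": finger opening in m.
Only numpy, scipy, OpenCV 4.12 (cv2) and the standard library are available. Lean on these libraries where they do the work, as an engineer would, in place of code of your own. Each camera call takes 0.05 s, during which the arm holds its last target. There are 200 camera calls.

## Working session

There is one attempt and no reset: what is moved stays moved. The work goes in short steps, Python scripts to look and compute and a tool call to move; the robot and the scene stay as the last step left them, time stands still between calls to the robot, and variables do not carry over. Pictures are saved under pics/ and viewed, about 8 in all and at most 12, crops included, and the job is handed in when it is done.

Besides the shell and the picture viewer there is one more tool, called as name(argument=value, ...), one argument or row to a line, values as JSON. servo_tool: Moves the arm, as the interface text tells. Its arguments: {"type":"object","properties":{"targets":{"type":"array","items":{"type":"object","properties":{"xyz":{"type":"array","items":{"type":"number"}},"twist":{"type":"array","items":{"type":"number"}},"jaw":{"type":"number"}}}},"squeeze":{"type":"number"}},"required":["targets"]}

```bash
mkdir -p pics
cat > h.py <<'E'
from workcell import env
import numpy as np, cv2
from scipy.spatial.transform import Rotation as R
def att(c):
    a=np.array(c["attitude"],float)
    return a if a.shape==(3,3) else R.from_quat(a[[1,2,3,0]]).as_matrix()
def cloud(c):
    d=c["depth"];v,u=np.mgrid[:d.shape[0],:d.shape[1]]
    p=np.stack([(u-c["cx"])/c["fx"]*d,(v-c["cy"])/c["fy"]*d,d],-1)
    return p@att(c).T+np.array(c["eye"])
def ray(c,u,v,z):
    r=att(c)@np.array([(u-c["cx"])/c["fx"],(v-c["cy"])/c["fy"],1]);e=np.array(c["eye"])
    return e+r*(z-e[2])/r[2]
def save(n,im): cv2.imwrite("pics/"+n,im[...,::-1])
E
python3 - <<'E'
from h import *
import pickle
print(env.get_state())
C={}
for n in("scene","top"):
    c=C[n]=env.read_camera(n); save(n+"0.png",c["color"]); print(n,c["fx"],c["cx"],c["cy"],c["eye"],c["attitude"])
pickle.dump(C,open("c0.pkl","wb"))
E
```

```text
{'clock': 0.0, 'joint_pos': array([-1.41761375e+00,  3.14006720e-01,  4.49497761e-02,  1.30360391e+00,
        2.54241296e-05,  1.43120431e+00]), 'qvel': array([-1.16279609e-03,  1.38636054e-03, -1.84549549e-04, -9.91190181e-04,
       -9.79586493e-05, -5.11132489e-04]), 'tau': array([-1.27834801e-05, -4.80622530e+01,  2.98535174e+01,  1.94092747e-02,
       -1.64235013e-05,  6.01482895e-06]), 'tcp_pos': array([ 0.16587217, -0.55000615,  0.23039334]), 'orientation': array([-6.63764156e-04,  8.02685715e-01, -5.96401521e-01, -6.54745959e-04]), 'wrist_force': array([-0.14885519, -0.55400201, -0.58951649]), 'ft_torque': array([-0.04589976,  0.03044445,  0.01221908]), 'finger_gap': 0.08536666527092318}
scene 359.2917294810203 257.4430363724084 195.4210472993459 [ 1.07122193 -0.33365291  1.02614533] [-0.25693673  0.84508918  0.44624681 -0.14377617]
top 396.5764272152471 252.19910419025862 189.5701839989217 [0.47190563 0.05074433 1.41715908] [ 0.00702201 -0.70206054  0.71162732 -0.02546055]
```

View pics/scene0.png

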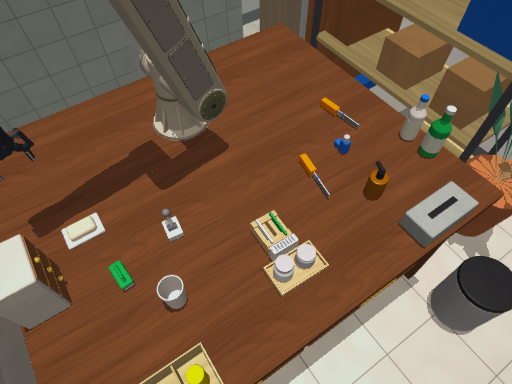

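View pics/top0.png

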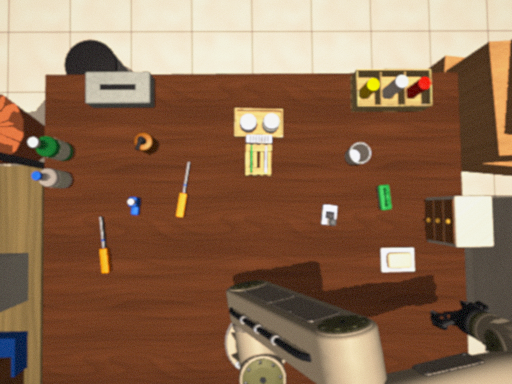

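The top view has +x up and +y to the left. Two things look like the file: A at top (184,190) / scene (313,175), and B at top (103,245) / scene (338,112). The robot's right is image right in the top view, so I choose A. Next I measure A, the rack and the toggle.

```bash
cat > m.py <<'E'
from h import *
def orange(c,z=.034,box=None):
    h=cv2.cvtColor(c["color"],cv2.COLOR_RGB2HSV)
    m=((h[...,0]>10)&(h[...,0]<24)&(h[...,1]>190)&(h[...,2]>150)).astype(np.uint8)
    n,l,s,ce=cv2.connectedComponentsWithStats(m); out=[]
    for i in range(1,n):
        if s[i,4]>40:
            v,u=np.nonzero(l==i); P=np.array([ray(c,a,b,z) for a,b in zip(u,v)])
            (cx,cy),wh,an=cv2.minAreaRect(P[:,:2].astype(np.float32)*1000)
            out.append((ce[i].round(1),s[i,4],P[:,:2].mean(0).round(4),np.round([cx,cy,*wh,an],1)))
    return out
E
python3 - <<'E'
from m import *
import pickle
C=pickle.load(open("c0.pkl","rb"))
for n in C:
    for o in orange(C[n]): print(n,*o)
c=C["top"];P=cloud(c)
print("table z",np.median(P[200:230,225:290,2]))
# line from gray blade, both cams
big=lambda c,x0,x1,y0,y1,k:cv2.resize(c["color"][y0:y1,x0:x1],None,fx=k,fy=k,interpolation=cv2.INTER_CUBIC)
a=big(c,150,350,100,225,4); b=big(C["scene"],240,340,145,265,5)
im=np.zeros((600,800,3),np.uint8)
save("t1.png",a); save("s1.png",b); print(a.shape,b.shape)
for n,(u0,u1,v0,v1) in {"rack":(240,285,100,182),"tog":(315,345,200,230)}.items():
    q=P[v0:v1,u0:u1]
    for v in range(v0,v1,4):
        print(n,v,[int(1000*z) for z in P[v,u0:u1:2,2]])
E
```

```text
scene [330.3 103.6] 100 [0.3003 0.5261] [299.  525.3  84.4  27.8   7.4]
scene [307.8 162.1] 140 [0.4871 0.2616] [486.6 261.6  26.3  85.5  80. ]
scene [378.5 178. ] 109 [0.6807 0.4164] [680.1 418.1  56.2  50.4  33. ]
top [141.  135.9] 54 [0.7279 0.3996] [726.8 399.9  25.9  57.3  24.9]
top [180.3 205.3] 121 [0.4839 0.2646] [485.3 262.6  31.3  87.1  79.8]
top [103.8 260.6] 231 [0.2979 0.5269] [298.4 526.9  87.5  31.    5.3]
table z 0.0012489879869668208
(500, 800, 3) (600, 500, 3)
rack 100 [3, 0, 0, -5, 3, 5, 1, 0, 2, 1, 2, 8, 7, 1, 2, 3, 2, 4, -5, 8, -2, 1, 0]
rack 104 [0, 3, 3, 0, 2, 6, 1, 5, -4, 1, 6, 1, -3, 1, 0, 3, 0, 0, -1, -2, 1, -3, 7]
rack 108 [24, 24, 24, 28, 25, 22, 30, 28, 30, 2, 0, -1, 1, -1, 4, 0, -5, 0, -3, 1, 4, -1, -1]
rack 112 [14, 13, 11, 15, 14, 12, 12, 14, 18, 9, 16, 10, 13, 17, 15, 13, 13, 15, 10, 10, 17, 28, 0]
rack 116 [12, 67, 65, 63, 66, 64, 69, 72, 10, 14, 12, 17, 20, 86, 88, 85, 89, 81, 89, 12, 14, 25, 2]
rack 120 [60, 72, 71, 65, 68, 64, 69, 67, 63, 16, 13, 13, 85, 90, 86, 88, 90, 87, 87, 86, 10, 29, 4]
rack 124 [59, 65, 68, 65, 64, 66, 72, 64, 58, 12, 12, 3
[... 1157 characters left out ...]
 63, 58, 53, 5, 0, 0, 2, -2, 3, 3]
rack 176 [3, -2, 1, 1, -2, 2, -1, -4, 0, 1, 5, 7, -5, -2, 20, -3, 1, 2, -5, -1, 8, -1, 6]
rack 180 [0, 0, 0, 5, -5, -3, 1, -2, -1, 4, 0, -2, 2, 4, 2, 5, 0, -2, -4, 1, 3, -2, 2]
tog 200 [0, 2, 2, 2, -4, 2, -3, 1, 4, -1, 5, 0, 3, 1, 1]
tog 204 [0, -3, 4, 4, 5, 2, 1, 6, 4, 0, 0, 5, -1, 3, -3]
tog 208 [-4, 4, -1, 1, 25, 25, 25, 24, 24, 23, 27, 24, 1, -1, 3]
tog 212 [4, 3, -2, 0, 26, 25, 37, 34, 36, 27, 21, -2, 0, 1, 4]
tog 216 [0, -3, 1, 3, 21, 23, 29, 40, 48, 37, 24, 6, 6, -1, 2]
tog 220 [-1, 2, 0, 10, 23, 27, 25, 82, 86, 90, 86, 3, -3, -2, 6]
tog 224 [0, -7, 2, 1, -2, 2, 23, 25, 85, 91, 85, 1, -2, 2, 1]
tog 228 [2, 5, 1, 4, 0, 2, 3, -3, 2, 0, 0, -1, 0, -3, 0]
```

View pics/t1.png

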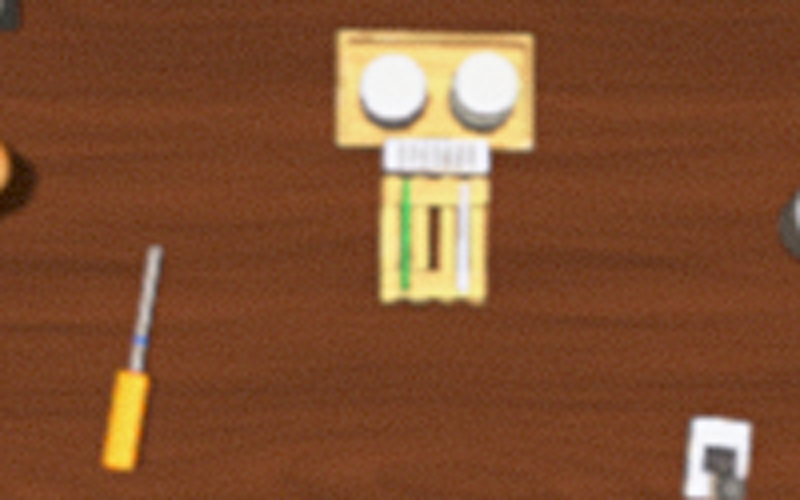

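View pics/s1.png

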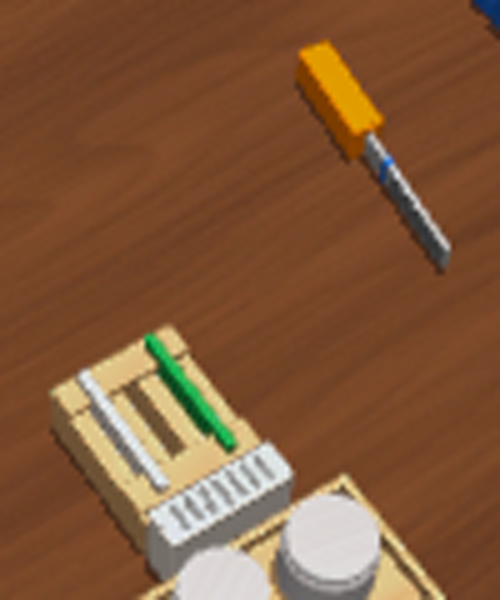

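Crop t1 shows file A with its handle at (125,420), the blue line at (140,340) and the tip at (154,247). The rack's dark middle slot runs (434,205–270), its front edge is at row ~300, and the combs are at columns 405 and 463. Crop s1 shows the same blue line at (387,167), which confirms the choice. Next come precise rack, file and toggle values.

```bash
cat > m2.py <<'E'
from m import *
def fit(c,m,z):
    v,u=np.nonzero(m); P=np.array([ray(c,a,b,z)[:2] for a,b in zip(u,v)])*1000
    vx,vy,x0,y0=cv2.fitLine(P.astype(np.float32),cv2.DIST_HUBER,0,.01,.01).ravel()
    if vx<0: vx,vy=-vx,-vy
    return len(P),P.mean(0).round(1),"ang",round(float(np.arctan2(vy,vx)),3),"xrange",np.percentile(P[:,0],[1,99]).round(1)
def blobs(c,box):
    u0,u1,v0,v1=box; h=cv2.cvtColor(c["color"],cv2.COLOR_RGB2HSV).astype(int); w=np.zeros(h.shape[:2],bool); w[v0:v1,u0:u1]=1
    return h[...,0],h[...,1],h[...,2],w
E
python3 - <<'E'
from m2 import *
import pickle
C=pickle.load(open("c0.pkl","rb"))
for n,rb,fb,slot in(("top",(240,280,138,182),(165,200,155,208),(255,262,150,168)),("scene",(245,305,205,255),(290,332,160,205),(260,285,218,240))):
    c=C[n]
    H,S,V,w=blobs(c,rb)
    print(n,"green",fit(c,w&(H>45)&(H<80)&(S>110),.064))
    print(n,"white",fit(c,w&(S<45)&(V>150)&(cloud(c)[...,2]>.05)&(cloud(c)[...,0]<.64),.064))
    _,_,_,ws=blobs(c,slot); print(n,"slotdark",fit(c,ws&(V<135),.046))
    P=cloud(c); bam=w&(H>12)&(H<26)&(S>60)&(V>140)&(P[...,2]>.04)
    print(n,"bamboo",fit(c,bam,.054))
    H,S,V,w=blobs(c,fb); bl=w&(H>100)&(H<130)&(S>90)
    print(n,"blue",fit(c,bl,.028))
    print(n,"blade",fit(c,w&(((S<70)&(V>90))|bl),.028))
c=C["top"];P=cloud(c)
# rack front by depth top view: per column last row with z>.035
for u in range(247,272,2):
    r=[v for v in range(160,180) if P[v,u,2]>.035]; print(u,max(r),ray(c,u,max(r)+.5,.054).round(4)[:2],end=" ")
print()
for n,b in(("top",(310,350,198,235)),("scene",(150,190,200,245))):
    c=C[n];H,S,V,w=blobs(c,b);P=cloud(c)
    m=w&(S<60)&(V>170); 
    hull=cv2.convexHull(np.argwhere(m)[:,::-1].astype(np.int32)).reshape(-1,2)
    q=np.array([ray(c,a,d,.025)[:2] for a,d in hull])*1000
    print(n,"panel",cv2.minAreaRect(q.astype(np.float32)))
    k=w&(P[...,2]>.065); print("ball",k.sum(),P[k].mean(0).round(4),P[k].min(0),P[k].max(0))
for n,b in(("top",(310,350,198,235)),("scene",(145,195,195,245))):
    u0,u1,v0,v1=b; save("tg_%s.png"%n,cv2.resize(C[n]["color"][v0:v1,u0:u1],None,fx=8,fy=8,interpolation=cv2.INTER_CUBIC))
a=cv2.imread("pics/tg_top.png");b=cv2.imread("pics/tg_scene.png");H=max(a.shape[0],b.shape[0])
pad=lambda x:cv2.copyMakeBorder(x,0,H-x.shape[0],0,0,cv2.BORDER_CONSTANT)
cv2.imwrite("pics/tg.png",np.hstack([pad(a),pad(b)]))
E
```

```text
top green (41, array([638.9,  18.6]), 'ang', -0.025, 'xrange', array([599. , 682.3]))
top white (32, array([614.2, -31.1]), 'ang', -0.062, 'xrange', array([593.6, 638.3]))
top slotdark (17, array([640.8,  -7.1]), 'ang', -0.015, 'xrange', array([616.4, 665.3]))
top bamboo (483, array([640. ,  -7.1]), 'ang', 0.19, 'xrange', array([584.2, 695.6]))
top blue (2, array([554.5, 247. ]), 'ang', 1.558, 'xrange', array([554.5, 554.6]))
top blade (98, array([583.9, 244.7]), 'ang', -0.165, 'xrange', array([533.5, 635.1]))
scene green (99, array([641.7,  14.3]), 'ang', -0.042, 'xrange', array([596. , 685.3]))
scene white (32, array([615.2, -32. ]), 'ang', -0.051, 'xrange', array([592.7, 637.6]))
scene slotdark (152, array([636.9,   1.1]), 'ang', -1.452, 'xrange', array([607.1, 672.6]))
scene bamboo (526, array([641.8, -12.6]), 'ang', -0.14, 'xrange', array([588.9, 690.1]))
scene blue (8, array([556.1, 246.2]), 'ang', -0.94, 'xrange', array([551. , 562.2]))
scene blade (61, array([580.5, 244.8]), 'ang', -0.171, 'xrange', array([530.5, 640.1]))
247 175 [0.5831 0.032 ] 249 174 [0.5865 0.025 ] 251 173 [0.5899 0.0181] 253 175 [0.5829 0.0113] 255 175 [0.5828 0.0044] 257 173 [ 0.5896 -0.0026] 259 173 [ 0.5895 -0.0095] 261 175 [ 0.5825 -0.0163] 263 175 [ 0.5825 -0.0232] 265 173 [ 0.5893 -0.0302] 267 175 [ 0.5823 -0.037 ] 269 175 [ 0.5822 -0.044 ] 271 173 [ 0.589 -0.051] 
top panel ((444.99468994140625, -255.6759033203125), (52.5788688659668, 72.13094329833984), 83.50090026855469)
ball 51 [ 0.4235 -0.2407  0.1384] [ 0.40937474 -0.26612188  0.07317819] [0.47190563 0.05074433 1.41715908]
scene panel ((443.6961669921875, -255.75759887695312), (47.77330780029297, 69.43848419189453), 83.50496673583984)
ball 64 [ 0.4856 -0.2612  0.1715] [ 0.41254984 -0.33365291  0.06527391] [ 1.07122193 -0.24103994  1.02614533]
```

View pics/tg.png

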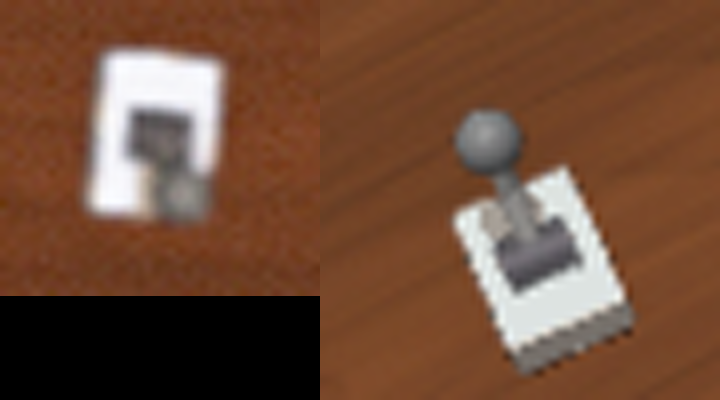

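The lever leans to −x, and the ball sits at the near side of the panel, left crop (185,195) and right crop (488,140). The file is at about (0.486, 0.261) with heading −0.17, and the panel at (0.444, −0.256) with yaw −0.11. I start the transit now.

servo_tool(
  targets=[
    {"xyz": [-0.253, -0.373, 0.03], "twist": [0, 0, -1.3], "jaw": 1},
    {"xyz": [-0.253, -0.373, 0.03], "twist": [0, 0, -1.3], "jaw": 1},
    {"xyz": [-0.253, -0.373, 0.03], "twist": [0, 0, -1.3], "jaw": 1},
    {"xyz": [-0.253, -0.373, 0.03], "twist": [0, 0, -1.3], "jaw": 1},
    {"xyz": [-0.253, -0.373, 0.03], "twist": [0, 0, -1.3], "jaw": 1},
    {"xyz": [-0.253, -0.373, 0.03], "twist": [0, 0, -1.3], "jaw": 1},
    {"xyz": [-0.253, -0.373, 0.03], "twist": [0, 0, -1.3], "jaw": 1},
    {"xyz": [-0.253, -0.373, 0.03], "twist": [0, 0, -1.3], "jaw": 1},
    {"xyz": [-0.253, -0.373, 0.03], "twist": [0, 0, -1.3], "jaw": 1},
    {"xyz": [-0.253, -0.373, 0.03], "twist": [0, 0, -1.3], "jaw": 1},
    {"xyz": [-0.253, -0.373, 0.03], "twist": [0, 0, -1.3], "jaw": 1},
    {"xyz": [-0.253, -0.373, 0.03], "twist": [0, 0, -1.3], "jaw": 1},
  ],
)

```text
clock: 1.1
tcp_pos: [0.4525, -0.1957, 0.2005]
orientation: [-0.001, 1.0, 0.016, 0.0]
wrist_force: [0.2, 0.5, -0.0]
finger_gap: 0.0852
```

```bash
cat > go.py <<'E'
import sys
from h import *
def go(x,y,z,ang):  # ang: world angle of tool x
    s=env.get_state(); Q=R.from_quat(s["orientation"][[1,2,3,0]]); p=s["tcp_pos"]
    T=R.from_matrix(np.array([[np.cos(ang),np.sin(ang),0],[np.sin(ang),-np.cos(ang),0],[0,0,-1]]))
    m=Q.as_matrix(); print("t",s["clock"],"tcp",p.round(4),"xang",round(float(np.arctan2(m[1,0],m[0,0])),4),"down",m[:,2].round(3),"j",s["joint_pos"].round(2),"gap",round(float(s["finger_gap"]),4),"F",s["wrist_force"].round(1))
    print(" shift",Q.inv().apply(np.array([x,y,z])-p).round(4)," twist",(Q.inv()*T).as_rotvec().round(4))
if __name__=="__main__": go(*map(float,sys.argv[1:]))
E
python3 go.py .486 .261 .12 1.40
python3 - <<'E'
from m2 import *
import pickle
C=pickle.load(open("c0.pkl","rb")); c=C["top"]; B=c["color"][...,1].astype(float)
def cross(a,x):  # subpixel crossings of mid level
    t=110; return [x[i]+(t-a[i])/(a[i+1]-a[i]) for i in range(len(a)-1) if (a[i]-t)*(a[i+1]-t)<0]
L=[];Rr=[];S=[]
for v in range(148,173):
    k=cross(B[v,240:280],np.arange(240,280)); L.append(ray(c,k[0],v,.05)[:2]); Rr.append(ray(c,k[-1],v,.05)[:2])
    mid=[x for x in k if 255<x<263]
    if len(mid)==2 and 152<v<167: S.append(ray(c,np.mean(mid),v,.046)[:2])
for n,q in(("L",L),("R",Rr),("slot",S)):
    q=np.array(q)*1000; f=np.polyfit(q[:,0],q[:,1],1); print(n,len(q),"slope",f[0].round(3),"y at x=585,640:",np.polyval(f,[585,640]).round(1))
F=[]
for u in range(246,271):
    k=cross(B[165:185,u],np.arange(165,185)); F.append(ray(c,u,k[-1],.05)[:2] if k else [np.nan]*2)
F=np.array(F)*1000; print("front x med",np.nanmedian(F[:,0]), "slope",np.polyfit(F[:,1],F[:,0],1))
T=[]
for u in range(238,281):
    k=cross(B[98:116,u],np.arange(98,116)); T.append(ray(c,u,k[0],.025)[:2])
T=np.array(T)*1000; print("tray back slope",np.polyfit(T[:,1],T[:,0],1))
E
```

```text
t 1.1 tcp [ 0.4525 -0.1957  0.2005] xang 0.0311 down [ 0.     0.002 -1.   ] j [-0.57  0.17 -0.22  1.18  0.    0.97] gap 0.0852 F [ 0.2  0.5 -0. ]
 shift [ 0.0476 -0.4553  0.0816]  twist [-0.0017 -0.0019 -1.3689]
L 25 slope -0.023 y at x=585,640: [42.  40.7]
R 25 slope -0.041 y at x=585,640: [-51.8 -54.1]
slot 14 slope -0.03 y at x=585,640: [-5.6 -7.2]
 ** On entry to DLASCL parameter number  4 had an illegal value
 ** On entry to DLASCL parameter number  4 had an illegal value
 ** On entry to DLASCL parameter number  4 had an illegal value
 ** On entry to DLASCL parameter number  4 had an illegal value
 ** On entry to DLASCL parameter number  5 had an illegal value
 ** On entry to DLASCL parameter number  4 had an illegal valueTraceback (most recent call last):
  File "<stdin>", line 16, in <module>
    c, resids, rank, s = lstsq(lhs, rhs, rcond)
                         ~~~~~^^^^^^^^^^^^^^^^^
    x, resids, rank, s = _umath_linalg.lstsq(a, b, rcond,
                         ~~~~~~~~~~~~~~~~~~~^^^^^^^^^^^^^
                                             signature=signature)
                                             ^^^^^^^^^^^^^^^^^^^^
    raise LinAlgError("SVD did not converge in Linear Least Squares")
numpy.linalg.LinAlgError: SVD did not converge in Linear Least Squares
```

Slot mouth ≈ (0.585, −0.0056), yaw −0.032. Now to a hover above the file.

servo_tool(
  targets=[
    {"xyz": [0.048, -0.455, 0.08], "twist": [0, 0, -1.37], "jaw": 1},
    {"xyz": [0.048, -0.455, 0.08], "twist": [0, 0, -1.37], "jaw": 1},
    {"xyz": [0.048, -0.455, 0.08], "twist": [0, 0, -1.37], "jaw": 1},
    {"xyz": [0.048, -0.455, 0.08], "twist": [0, 0, -1.37], "jaw": 1},
    {"xyz": [0.048, -0.455, 0.08], "twist": [0, 0, -1.37], "jaw": 1},
    {"xyz": [0.048, -0.455, 0.08], "twist": [0, 0, -1.37], "jaw": 1},
    {"xyz": [0.048, -0.455, 0.08], "twist": [0, 0, -1.37], "jaw": 1},
    {"xyz": [0.048, -0.455, 0.08], "twist": [0, 0, -1.37], "jaw": 1},
    {"xyz": [0.048, -0.455, 0.08], "twist": [0, 0, -1.37], "jaw": 1},
    {"xyz": [0.048, -0.455, 0.08], "twist": [0, 0, -1.37], "jaw": 1},
    {"xyz": [0.048, -0.455, 0.08], "twist": [0, 0, -1.37], "jaw": 1},
    {"xyz": [0.048, -0.455, 0.08], "twist": [0, 0, -1.37], "jaw": 1},
  ],
)

```text
clock: 2.1
tcp_pos: [0.4875, 0.2601, 0.1197]
orientation: [-0.001, 0.764, 0.645, 0.0]
wrist_force: [0.3, -1.0, -0.4]
finger_gap: 0.0853
```

```bash
python3 go.py .486 .261 .008 1.40
```

```text
t 2.1 tcp [0.4875 0.2601 0.1197] xang 1.4014 down [-0.001  0.001 -1.   ] j [ 0.34  0.33 -0.21  1.03  0.    0.51] gap 0.0853 F [ 0.3 -1.  -0.4]
 shift [ 0.0005 -0.0015  0.1117]  twist [-0.0013 -0.0013  0.0014]
```

servo_tool(
  targets=[
    {"xyz": [0, 0, 0.04], "twist": [0, 0, 0], "jaw": 1},
    {"xyz": [0, 0, 0.075], "twist": [0, 0, 0], "jaw": 1},
    {"xyz": [0, 0, 0.095], "twist": [0, 0, 0], "jaw": 1},
    {"xyz": [0, 0, 0.109], "twist": [0, 0, 0], "jaw": 1},
    {"xyz": [0, 0, 0.109], "twist": [0, 0, 0], "jaw": 0.6},
    {"xyz": [0, 0, 0.109], "twist": [0, 0, 0], "jaw": 0.4},
    {"xyz": [0, 0, 0.109], "twist": [0, 0, 0], "jaw": 0.25},
    {"xyz": [0, 0, 0.109], "twist": [0, 0, 0], "jaw": 0.15},
    {"xyz": [0, 0, 0.109], "twist": [0, 0, 0], "jaw": 0.15},
    {"xyz": [0, 0, 0.109], "twist": [0, 0, 0], "jaw": 0.15},
  ],
  squeeze=40,
)

```text
clock: 2.93
tcp_pos: [0.4896, 0.2557, 0.014]
orientation: [0.001, 0.767, 0.641, 0.002]
wrist_force: [0.2, 0.2, 5.5]
finger_gap: 0.0248
```

```bash
python3 go.py .486 .261 .03 1.40
```

```text
t 2.9333 tcp [0.4896 0.2557 0.014 ] xang 1.3918 down [ 0.003  0.001 -1.   ] j [ 0.34  0.43 -0.36  0.78 -0.    0.52] gap 0.0248 F [0.2 0.2 5.5]
 shift [ 0.0046 -0.0044 -0.016 ]  twist [ 0.0032 -0.0017 -0.0082]
```

servo_tool(
  targets=[
    {"xyz": [0, 0, -0.022], "twist": [0, 0, 0], "jaw": 0.15},
    {"xyz": [-0.03, -0.02, -0.022], "twist": [0, 0, -0.04], "jaw": 0.15},
    {"xyz": [-0.06, -0.04, -0.022], "twist": [0, 0, -0.08], "jaw": 0.15},
    {"xyz": [-0.09, -0.06, -0.022], "twist": [0, 0, -0.12], "jaw": 0.15},
    {"xyz": [-0.122, -0.079, -0.022], "twist": [0, 0, -0.147], "jaw": 0.15},
    {"xyz": [-0.155, -0.07, -0.022], "twist": [0, 0, -0.147], "jaw": 0.15},
    {"xyz": [-0.19, -0.06, -0.022], "twist": [0, 0, -0.147], "jaw": 0.15},
    {"xyz": [-0.225, -0.05, -0.022], "twist": [0, 0, -0.147], "jaw": 0.15},
    {"xyz": [-0.25, -0.04, -0.022], "twist": [0, 0, -0.147], "jaw": 0.15},
    {"xyz": [-0.266, -0.035, -0.022], "twist": [0, 0, -0.147], "jaw": 0.15},
    {"xyz": [-0.266, -0.035, -0.022], "twist": [0, 0, -0.147], "jaw": 0.15},
    {"xyz": [-0.266, -0.035, -0.022], "twist": [0, 0, -0.147], "jaw": 0.15},
  ],
)

```text
clock: 3.93
tcp_pos: [0.4063, -0.001, 0.0345]
orientation: [0.0, 0.719, 0.695, 0.0]
wrist_force: [-0.2, -0.6, -0.3]
finger_gap: 0.0253
```

```bash
python3 go.py .408 0 .036 1.539
python3 - <<'E'
from h import *
import pickle
C={n:env.read_camera(n) for n in("top","scene")}; pickle.dump(C,open("c1.pkl","wb"))
f=lambda n,u0,u1,v0,v1,k:cv2.resize(C[n]["color"][v0:v1,u0:u1],None,fx=k,fy=k,interpolation=cv2.INTER_CUBIC)
a=f("top",200,300,130,250,4);b=f("scene",180,300,145,265,4)
save("pre.png",np.hstack([a,b]))
E
```

```text
t 3.9333 tcp [ 0.4063 -0.001   0.0345] xang 1.5364 down [ 0.  0. -1.] j [-0.2   0.16 -0.68  0.73  0.   -0.17] gap 0.0253 F [-0.2 -0.6 -0.3]
 shift [ 0.001   0.0016 -0.0015]  twist [ 0.0003 -0.0001 -0.0026]
```

View pics/pre.png

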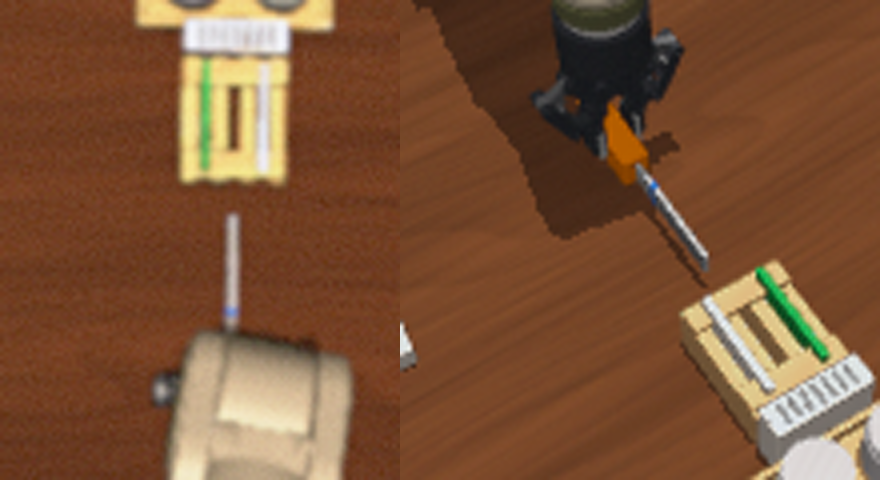

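The file is held. The blade in the left crop runs (231,320)→(233,215) towards the dark slot at column 235. Next I measure its line against the slot.

Run:
```python
from m2 import *
import pickle
C=pickle.load(open("c1.pkl","rb")); 
c=C["top"]; B=c["color"].astype(float); G=B[...,2]
q=[]
for v in range(184,211):
    a=G[v,252:264]; w=np.clip(a-55,0,None); q.append(ray(c,252+(w*np.arange(12)).sum()/w.sum(),v,.0485)[:2])
q=np.array(q)*1000; f=np.polyfit(q[:,0],q[:,1],1); r=q[:,1]-np.polyval(f,q[:,0])
print("blade slope",f[0].round(3),"y at 585:",np.polyval(f,[585,500]).round(1),"resid",r.std().round(2))
# tip
a=G[176:190,257:260].mean(1); print(a.round()); 
t=(a[:4].mean()+a[-4:].mean())/2; i=np.argmax(a>t); print("tip x",ray(c,258,176+i-1+(t-a[i-1])/(a[i]-a[i-1]),.0485)[:2])
H,S,V,w=blobs(c,(250,266,180,216)); bl=w&(H>100)&(H<130)&(S>70); print("blue top",fit(c,bl,.0485))
c=C["scene"]; H,S,V,w=blobs(c,(235,262,185,215)); bl=w&(H>100)&(H<130)&(S>70); print("blue scene",fit(c,bl,.0375+.0)," n")
H,S,V,w=blobs(c,(238,258,186,213)); m=w&(S<70)&(V>90); print("blade scene z.0375",fit(c,m,.0485))
# rack front in top & same image slot again
c=C["top"]; G=c["color"][...,1].astype(float); F=[]
for u in range(247,270):
    a=G[168:182,u]; t=115; i=np.where((a[:-1]>t)&(a[1:]<=t))[0]
    if len(i): i=i[-1]; F.append(ray(c,u,168+i+(a[i]-t)/(a[i]-a[i+1]),.054)[:2])
print("front",(np.median(np.array(F),0)*1000).round(1),len(F))
```

```text
blade slope -0.026 y at 585: [-5.7 -3.5] resid 0.2
[ 32.  33.  32.  30.  33.  34.  39.  88. 137. 150. 149. 145. 142. 142.]
tip x [ 0.55706328 -0.00580424]
blue top (4, array([472.4,  -2.8]), 'ang', -0.809, 'xrange', array([470.7, 474.2]))
blue scene (9, array([467.3,  -0.7]), 'ang', -0.574, 'xrange', array([460.5, 477.3]))  n
blade scene z.0375 (55, array([506.9,  -3.4]), 'ang', -0.038, 'xrange', array([447.7, 561.3]))
front [584.7  -6. ] 23
```

The blade is aligned: y at the mouth is −5.7 mm against the slot's −5.6, and the slopes are −0.026 and −0.03. I lower and slide in about half way at first.

servo_tool(
  targets=[
    {"xyz": [0, 0, 0.01], "twist": [0, 0, 0], "jaw": 0.15},
    {"xyz": [0, 0, 0.018], "twist": [0, 0, 0], "jaw": 0.15},
    {"xyz": [0, 0, 0.018], "twist": [0, 0, 0], "jaw": 0.15},
    {"xyz": [0, 0.01, 0.018], "twist": [0, 0, 0], "jaw": 0.15},
    {"xyz": [0, 0.02, 0.018], "twist": [0, 0, 0], "jaw": 0.15},
    {"xyz": [0, 0.028, 0.018], "twist": [0, 0, 0], "jaw": 0.15},
    {"xyz": [0, 0.036, 0.018], "twist": [0, 0, 0], "jaw": 0.15},
    {"xyz": [0, 0.044, 0.018], "twist": [0, 0, 0], "jaw": 0.15},
    {"xyz": [0, 0.052, 0.018], "twist": [0, 0, 0], "jaw": 0.15},
    {"xyz": [0, 0.06, 0.018], "twist": [0, 0, 0], "jaw": 0.15},
    {"xyz": [0, 0.06, 0.018], "twist": [0, 0, 0], "jaw": 0.15},
  ],
)

```text
clock: 4.95
tcp_pos: [0.4688, -0.0026, 0.0166]
orientation: [0.001, 0.718, 0.696, 0.001]
wrist_force: [-0.3, 0.1, -0.6]
finger_gap: 0.0254
```

```bash
python3 go.py .517 -.0045 .016 1.539
```

```text
t 4.95 tcp [ 0.4688 -0.0026  0.0166] xang 1.5389 down [ 0.002 -0.    -1.   ] j [-0.18  0.29 -0.56  0.71 -0.   -0.15] gap 0.0254 F [-0.3  0.1 -0.6]
 shift [-0.0004  0.0483  0.0007]  twist [ 0.0024  0.0004 -0.0001]
```

servo_tool(
  targets=[
    {"xyz": [0, 0.008, 0], "twist": [0, 0, 0], "jaw": 0.15},
    {"xyz": [0, 0.016, 0], "twist": [0, 0, 0], "jaw": 0.15},
    {"xyz": [0, 0.024, 0], "twist": [0, 0, 0], "jaw": 0.15},
    {"xyz": [0, 0.032, 0], "twist": [0, 0, 0], "jaw": 0.15},
    {"xyz": [0, 0.04, 0], "twist": [0, 0, 0], "jaw": 0.15},
    {"xyz": [0, 0.045, 0], "twist": [0, 0, 0], "jaw": 0.15},
    {"xyz": [0, 0.048, 0], "twist": [0, 0, 0], "jaw": 0.15},
    {"xyz": [0, 0.048, 0.001], "twist": [0, 0, 0], "jaw": 0.15},
    {"xyz": [0, 0.048, 0.002], "twist": [0, 0, 0], "jaw": 0.15},
    {"xyz": [0, 0.048, 0.002], "twist": [0, 0, 0], "jaw": 0.15},
  ],
)

```text
clock: 5.78
tcp_pos: [0.5139, -0.0037, 0.0141]
orientation: [-0.0, 0.718, 0.696, -0.0]
wrist_force: [-0.1, -0.2, -1.4]
finger_gap: 0.0249
```

```bash
python3 go.py .517 -.0045 .014 1.539
python3 - <<'E'
from m2 import *
import pickle
C={n:env.read_camera(n) for n in("top","scene")}; pickle.dump(C,open("c2.pkl","wb"))
f=lambda n,u0,u1,v0,v1,k:cv2.resize(C[n]["color"][v0:v1,u0:u1],None,fx=k,fy=k,interpolation=cv2.INTER_CUBIC)
a=f("top",230,290,130,210,6);b=f("scene",220,290,170,250,6)
save("ins.png",np.hstack([a,b]))
E
```

```text
t 5.7833 tcp [ 0.5139 -0.0037  0.0141] xang 1.539 down [-0. -0. -1.] j [-0.16  0.37 -0.45  0.75 -0.   -0.13] gap 0.0249 F [-0.1 -0.2 -1.4]
 shift [-0.0007  0.0031  0.0001]  twist [-0.0003  0.      0.    ]
```

View pics/ins.png

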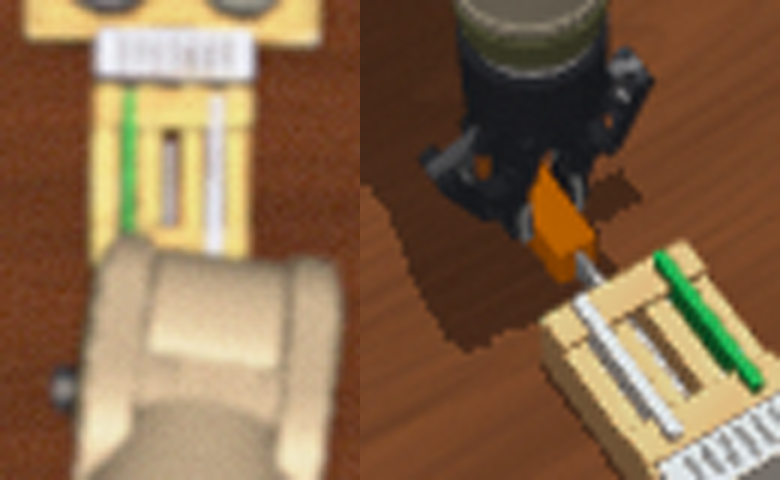

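The blade is in the middle slot (left crop (170,140–225); the white and green combs are untouched). It is about 3 mm short by the tip measurement. I nudge it, release and rise.

servo_tool(
  targets=[
    {"xyz": [0, 0.0015, 0], "twist": [0, 0, 0], "jaw": 0.15},
    {"xyz": [0, 0.003, 0], "twist": [0, 0, 0], "jaw": 0.15},
    {"xyz": [0, 0.003, 0], "twist": [0, 0, 0], "jaw": 0.15},
    {"xyz": [0, 0.003, 0], "twist": [0, 0, 0], "jaw": 0.35},
    {"xyz": [0, 0.003, 0], "twist": [0, 0, 0], "jaw": 0.5},
    {"xyz": [0, 0.003, 0], "twist": [0, 0, 0], "jaw": 0.7},
    {"xyz": [0, 0.003, 0], "twist": [0, 0, 0], "jaw": 0.7},
    {"xyz": [0, 0.003, -0.03], "twist": [0, 0, 0], "jaw": 0.7},
    {"xyz": [0, 0.003, -0.065], "twist": [0, 0, 0], "jaw": 0.7},
    {"xyz": [0, 0.003, -0.1], "twist": [0, 0, 0], "jaw": 0.7},
    {"xyz": [0, 0.003, -0.13], "twist": [0, 0, 0], "jaw": 0.7},
    {"xyz": [0, 0.003, -0.16], "twist": [0, 0, 0], "jaw": 0.7},
  ],
)

```text
clock: 6.88
tcp_pos: [0.5172, -0.0038, 0.1762]
orientation: [0.0, 0.718, 0.696, 0.0]
wrist_force: [-0.4, 0.6, -0.4]
finger_gap: 0.0599
```

```bash
python3 go.py .38 -.22 .16 0.03
```

```text
t 6.8833 tcp [ 0.5172 -0.0038  0.1762] xang 1.539 down [ 0.001 -0.    -1.   ] j [-0.16  0.22 -0.21  1.14 -0.   -0.13] gap 0.0599 F [-0.4  0.6 -0.4]
 shift [-0.2205 -0.1303  0.0162]  twist [ 9.000e-04 -4.000e-04  1.509e+00]
```

servo_tool(
  targets=[
    {"xyz": [-0.237, -0.145, 0.01], "twist": [0, 0, 0.08], "jaw": 0},
    {"xyz": [-0.237, -0.145, 0.01], "twist": [0, 0, 0.08], "jaw": 0},
    {"xyz": [-0.237, -0.145, 0.01], "twist": [0, 0, 0.08], "jaw": 0},
    {"xyz": [-0.237, -0.145, 0.01], "twist": [0, 0, 0.08], "jaw": 0},
    {"xyz": [-0.237, -0.145, 0.01], "twist": [0, 0, 0.08], "jaw": 0},
    {"xyz": [-0.237, -0.145, 0.01], "twist": [0, 0, 0.08], "jaw": 0},
    {"xyz": [-0.237, -0.145, 0.01], "twist": [0, 0, 0.08], "jaw": 0},
    {"xyz": [-0.237, -0.145, 0.01], "twist": [0, 0, 0.08], "jaw": 0},
    {"xyz": [-0.237, -0.145, 0.01], "twist": [0, 0, 0.08], "jaw": 0},
  ],
)

```text
clock: 7.63
tcp_pos: [0.3639, -0.2373, 0.1644]
orientation: [0.0, 0.747, 0.665, 0.0]
wrist_force: [0.2, 0.2, -0.1]
finger_gap: 0.0001
```

```bash
python3 go.py .365 -.247 .06 1.458
python3 - <<'E'
from m2 import *
import pickle
C={n:env.read_camera(n) for n in("top","scene")}; pickle.dump(C,open("c3.pkl","wb"))
for n in C:
    for o in orange(C[n]): print(n,*o)
f=lambda n,u0,u1,v0,v1,k:cv2.resize(C[n]["color"][v0:v1,u0:u1],None,fx=k,fy=k,interpolation=cv2.INTER_CUBIC)
a=f("top",230,290,130,220,5);b=f("scene",215,305,165,255,5)
save("rel.png",np.hstack([a,b]))
c=C["scene"];H,S,V,w=blobs(c,(225,280,185,235)); bl=w&(H>100)&(H<130)&(S>60); print(bl.sum(), fit(c,bl,.028) if bl.sum()>1 else "")
c=C["top"]; H,S,V,w=blobs(c,(245,275,165,190)); bl=w&(H>100)&(H<130)&(S>60); print(bl.sum(), fit(c,bl,.028) if bl.sum()>1 else "")
E
```

```text
t 7.6333 tcp [ 0.3639 -0.2373  0.1644] xang 1.455 down [ 0. -0. -1.] j [-0.76  0.08 -0.42  1.08  0.   -0.65] gap 0.0001 F [ 0.2  0.2 -0.1]
 shift [-0.0095  0.0022  0.1044]  twist [ 0.0003  0.     -0.003 ]
top [141.4 135.9] 56 [0.7277 0.3983] [725.6 397.   29.4  58.   17.1]
top [256.9 196.1] 104 [ 0.5121 -0.0019] [512.6  -2.3  28.   83.8  89.2]
top [103.8 260.6] 227 [0.2979 0.527 ] [298.4 527.   87.6  30.7   5.8]
scene [330.2 103.5] 101 [0.2999 0.5259] [299.  525.3  84.4  27.8   7.4]
scene [378.5 178. ] 110 [0.6805 0.4163] [679.6 417.9  57.2  50.4  33. ]
scene [249.8 202.8] 168 [ 0.5142 -0.0036] [513.9  -3.7  25.4  83.9  88.1]
0 
4 (4, array([584.8,  -5.3]), 'ang', -0.798, 'xrange', array([583. , 586.6]))
```

View pics/rel.png

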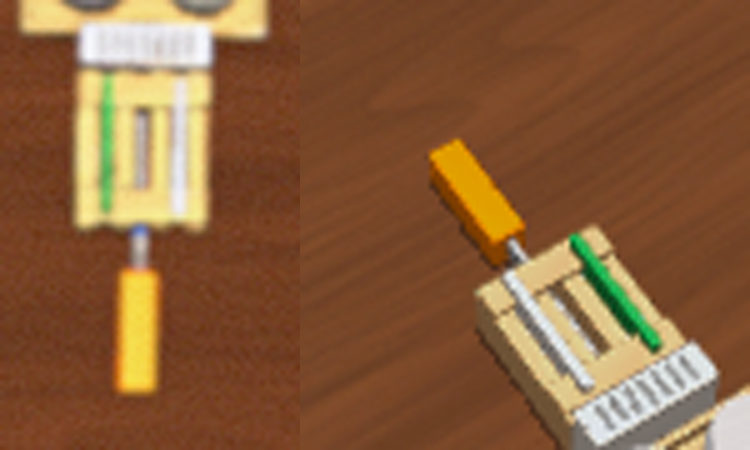

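The file is released and resting in the slot. Its handle centre at x≈0.513 puts the line at ≈0.584, and the blue band is seen at the mouth (left crop (139,230)) at x 0.583–0.587, against the front at 0.585. Now the toggle.

servo_tool(
  targets=[
    {"xyz": [-0.0095, 0.002, 0.035], "twist": [0, 0, 0], "jaw": 0},
    {"xyz": [-0.0095, 0.002, 0.07], "twist": [0, 0, 0], "jaw": 0},
    {"xyz": [-0.0095, 0.002, 0.1], "twist": [0, 0, 0], "jaw": 0},
    {"xyz": [-0.0095, 0.002, 0.104], "twist": [0, 0, 0], "jaw": 0},
    {"xyz": [-0.0095, 0.015, 0.104], "twist": [0, 0, 0], "jaw": 0},
    {"xyz": [-0.0095, 0.027, 0.104], "twist": [0, 0, 0], "jaw": 0},
    {"xyz": [-0.0095, 0.037, 0.104], "twist": [0, 0, 0], "jaw": 0},
    {"xyz": [-0.0095, 0.047, 0.104], "twist": [0, 0, 0], "jaw": 0},
    {"xyz": [-0.0095, 0.057, 0.104], "twist": [0, 0, 0], "jaw": 0},
  ],
)

```text
clock: 8.48
tcp_pos: [0.422, -0.2521, 0.0613]
orientation: [0.001, 0.745, 0.667, -0.0]
wrist_force: [-1.0, 0.8, 1.3]
finger_gap: 0.0002
```

```bash
python3 go.py .449 -.2565 .06 1.458
```

```text
t 8.4833 tcp [ 0.422  -0.2521  0.0613] xang 1.46 down [ 0.001 -0.001 -1.   ] j [-0.7   0.28 -0.45  0.84 -0.   -0.59] gap 0.0002 F [-1.   0.8  1.3]
 shift [-0.0014  0.0273  0.0014]  twist [0.0011 0.0011 0.002 ]
```

servo_tool(
  targets=[
    {"xyz": [-0.001, 0.008, 0], "twist": [0, 0, 0], "jaw": 0},
    {"xyz": [-0.001, 0.016, 0], "twist": [0, 0, 0], "jaw": 0},
    {"xyz": [-0.001, 0.022, 0], "twist": [0, 0, 0], "jaw": 0},
    {"xyz": [-0.001, 0.027, 0], "twist": [0, 0, 0], "jaw": 0},
    {"xyz": [-0.001, 0.027, 0], "twist": [0, 0, 0], "jaw": 0},
  ],
)

```text
clock: 8.9
tcp_pos: [0.4477, -0.2559, 0.06]
orientation: [-0.0, 0.745, 0.667, 0.0]
wrist_force: [-0.0, -1.6, 0.8]
finger_gap: -0.0001
```

```bash
python3 go.py .455 -.2565 .06 1.458
python3 - <<'E'
from h import *
c=env.read_camera("scene");P=cloud(c)
u0,u1,v0,v1=130,210,180,260
save("tog1.png",cv2.resize(c["color"][v0:v1,u0:u1],None,fx=6,fy=6,interpolation=cv2.INTER_CUBIC))
E
```

```text
t 8.9 tcp [ 0.4477 -0.2559  0.06  ] xang 1.4593 down [-0.  0. -1.] j [-0.68  0.32 -0.39  0.86  0.   -0.56] gap -0.0001 F [-0.  -1.6  0.8]
 shift [0.0002 0.0073 0.    ]  twist [-0.0001 -0.0002  0.0013]
```

View pics/tog1.png

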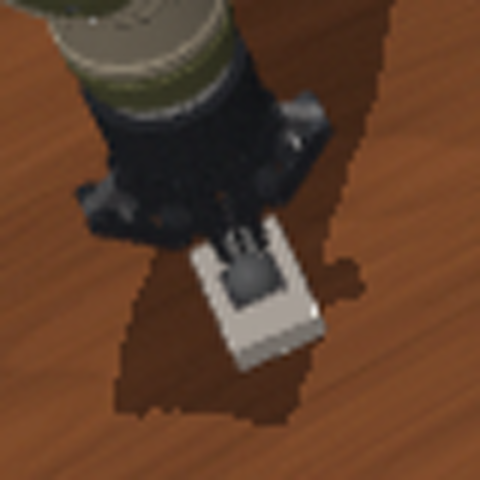

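The ball is at crop (255,275), so it's past upright with the fingers behind it, but the force is near zero so it isn't at its stop. I push on in small steps.

servo_tool(
  targets=[
    {"xyz": [0, 0.003, 0], "twist": [0, 0, 0], "jaw": 0},
    {"xyz": [0, 0.006, 0], "twist": [0, 0, 0], "jaw": 0},
    {"xyz": [0, 0.008, 0], "twist": [0, 0, 0], "jaw": 0},
    {"xyz": [0, 0.008, 0], "twist": [0, 0, 0], "jaw": 0},
  ],
)

```text
clock: 9.28
tcp_pos: [0.4486, -0.2558, 0.0598]
orientation: [-0.004, 0.746, 0.666, -0.004]
wrist_force: [-20.4, -0.1, 12.3]
finger_gap: -0.0002
```

Run:
```python
from h import *
s=env.get_state();print(s["tcp_pos"],s["wrist_force"])
c=env.read_camera("scene");P=cloud(c)
print("prev ball",ray(c,172.5,225.8,.08))
g=c["color"].astype(int); 
w=P[...,2]>.06; 
d=np.zeros_like(w); d[215:245,160:190]=1
m=d&w&(P[...,2]<.1)&(P[...,0]>.455)
v,u=np.nonzero(m); print(m.sum(),u.mean(),v.mean(),P[m].mean(0),P[m].max(0))
```

```text
[ 0.44861332 -0.25581282  0.05983987] [-20.37984703  -0.11314319  12.30929313]
prev ball [ 0.47669326 -0.25711712  0.08      ]
86 171.24418604651163 223.6046511627907 [ 0.47009375 -0.2571277   0.08387038] [ 0.48501355 -0.24220297  0.09980675]
```

Force rose to 20 N with under 1 mm of motion, so the lever is at its far stop with the ball at x≈0.473. I retreat.

servo_tool(
  targets=[
    {"xyz": [0, -0.015, 0], "twist": [0, 0, 0], "jaw": 0},
    {"xyz": [0, -0.05, 0], "twist": [0, 0, 0], "jaw": 0},
    {"xyz": [0, -0.08, 0], "twist": [0, 0, 0], "jaw": 0},
    {"xyz": [0, -0.08, -0.04], "twist": [0, 0, 0], "jaw": 0},
    {"xyz": [0, -0.08, -0.08], "twist": [0, 0, 0], "jaw": 0},
    {"xyz": [-0.04, -0.08, -0.12], "twist": [0, 0, 0], "jaw": 0},
    {"xyz": [-0.08, -0.08, -0.12], "twist": [0, 0, 0], "jaw": 0},
    {"xyz": [-0.12, -0.08, -0.12], "twist": [0, 0, 0], "jaw": 0},
    {"xyz": [-0.16, -0.08, -0.12], "twist": [0, 0, 0], "jaw": 0},
    {"xyz": [-0.16, -0.08, -0.12], "twist": [0, 0, 0], "jaw": 0},
  ],
)

```text
clock: 10.17
tcp_pos: [0.3574, -0.4138, 0.1811]
orientation: [0.003, 0.747, 0.665, -0.001]
wrist_force: [0.1, 0.0, -0.2]
finger_gap: 0.0002
```

Run:
```python
from m2 import *
s=env.get_state();print(s["tcp_pos"],s["wrist_force"])
C={n:env.read_camera(n) for n in("top","scene")}
for n in C:
    for o in orange(C[n]): print(n,*o)
f=lambda n,u0,u1,v0,v1,k:cv2.resize(C[n]["color"][v0:v1,u0:u1],None,fx=k,fy=k,interpolation=cv2.INTER_CUBIC)
save("end.png",np.hstack([f("top",230,350,130,240,4),f("scene",145,225,180,290,4)]))
c=C["scene"];P=cloud(c);H,S,V,w=blobs(c,(155,195,205,245)); m=w&(P[...,2]>.055)&(P[...,2]<.1); print("ball",m.sum(),P[m].mean(0))
```

```text
[ 0.35739908 -0.41383583  0.18111743] [ 0.14449963  0.00035511 -0.16715808]
top [141.2 136. ] 55 [0.7273 0.399 ] [725.4 397.6  29.4  59.2  17.1]
top [257.  196.1] 110 [ 0.5123 -0.0024] [514.4  -2.3  28.   87.3  89.2]
top [103.8 260.8] 230 [0.2972 0.5269] [298.4 526.7  87.4  31.5   4.9]
scene [330.3 103.6] 100 [0.3003 0.5261] [299.  525.3  84.4  27.8   7.4]
scene [378.5 178. ] 111 [0.6807 0.4162] [679.6 417.9  57.2  50.4  33. ]
scene [249.8 202.8] 168 [ 0.5142 -0.0036] [513.9  -3.7  25.4  83.9  88.1]
ball 56 [ 0.47576396 -0.25960774  0.08167921]
```

View pics/end.png

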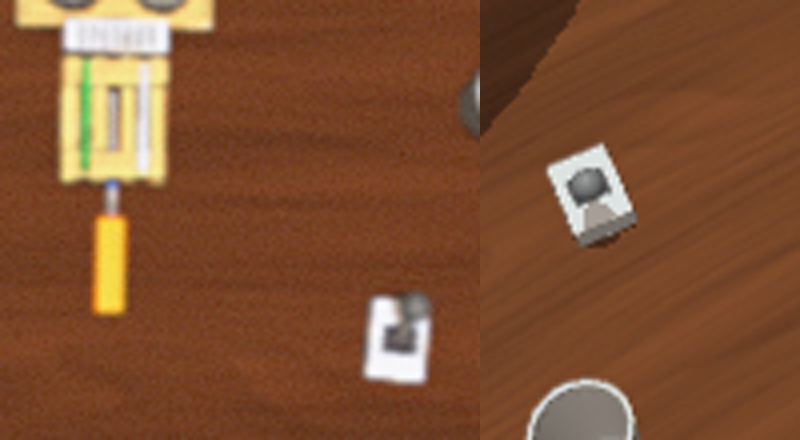

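The file sits in the middle slot (left crop (112,185) for the line, handle (110,265)), the lever leans to the far side (ball (415,305)), and the arm is clear. I'm handing in.

```bash
python3 -c "
from workcell import env
print(env.hand_in())"
```

```text
the job is handed in; nothing more can be done
None
```

I took the right-hand orange file, slid its blade into the empty middle slot and released it there. I then pushed the toggle to its far stop with the closed fingers, backed off and handed in at about 10 s. No verdict was reported.

**File:** The last images put the line at x ≈ 0.584–0.585 and the rack face at 0.585 (limit ±8 mm). The line's side offset is about 0.3 mm, and the handle is in line with the slot to within about 0.05 rad. The handle didn't move between release and the final look.

**Toggle:** The lever met its stop at about 20 N. Its ball ended near x ≈ 0.475, about 30 mm past the pivot, where I expected 29 mm at 1.0 rad.

**Surroundings:** The arm was clear, with about 0 N on the wrist, and it never went near the bystanders. I didn't re-measure the bystanders at the end.

**Disagreements:** The two cameras' handle positions differed by about 1–2 mm. While I gripped the file, the measured tool position moved about 4 mm from the commanded one; I allowed for that by measuring the blade again before sliding it in.

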